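Lock a swollen phone battery away in the battery safe

ROBOT

A 6-joint arm with a two-finger parallel gripper is mounted at the origin on the work surface. World frame = base frame: x ahead of the robot, y to its left, z up, the work surface at z = 0. Lengths are in mm, angles in rad, forces in N, time in s.
With the tool pointing down it reaches from about 275 to 1000 mm from the base axis. Payload 8.4 kg.
Tool frame: the origin (TCP) lies on the centre line of the jaws, within the pads' length; the fingertips stand r.tip_reach ahead of it and the grasp point (between the pads) lies 11 mm behind it (r.tip_reach is the distance from the TCP to the fingertips, in mm); z points along the fingers, y is the line along which they close (so a half turn about z gives the same grasp; the last joint's range is limited). The gripper opens to 85 mm and grips with 20 to 120 N. Pads are 22 mm wide; open, the fingers measure 114 mm over their backs; the gripper's body (76 mm by 85 mm) begins 54 mm behind the grasp point. The pads swing forward as they close: fully open they stand 13 mm farther back than shut.
Start: joints at [1.174, 0.353, 1.633, -0, 1.155, -0.002], TCP at [240.389, 576.924, 239.281] pointing down, gripper open.
Joint ranges: [-2.63, 2.63], [-0.92, 2.1], [0.06, 2.66], [-1.3, 4.44], [0, 2.69], [-3.02, 3.02]. Speed limits (rad/s): [2.22, 2.22, 2.79, 3.14, 3.14, 3.14].

INTERFACE

Orientations are given as [roll, pitch, yaw] about the fixed x, y, z axes, in that order (R = Rz(yaw) Ry(pitch) Rx(roll)).
In Python, from rig import r gives the robot as it stands.
- The arm moves only by the tool carry_out, never from a script. Its argument "targets" is a list of rows, each an object with "dp": the shift along the tool's x, y, z in mm, a list of three; "yaw": the turn about the tool's z in degrees. A call has 1 to 12 rows; each row is the pose to reach, as a shift and turn from the pose commanded when the call began, along the tool's axes at that moment; what a row does not reach only later rows make up. A row lasts 1/8 s, in which the tool goes at most 62.5 mm and 10.7 degrees, less where a joint would pass 70% of its speed; a pose out of reach is approached as far as the arm can. A call with a gripper value outside its range is refused whole. "fingers" is the opening, from -1 (shut) to 1 (fully open), so that 0 is half open, set as the call begins (left out, the last holds). The fingers move at their own pace and stop on an object; "grip_force" is the grip in N (left out, the last holds). Time passes only in rows, so rows that repeat a pose let the fingers close. It gives the time, the measured TCP pose, the force, the opening and the grip force at its end, in the units of the state.
- r.sense(): the state, without advancing time (a new reading comes with each control period).
- r.grab_frame(name): name is "side" or "top"; returns the picture (480x640x3 uint8, red, green, blue); there is no depth.
- r.get_calibration(name): a dict with "fx", "fy", "cx", "cy" (pixels), "dist_coeffs" ([k1, k2, p1, p2, k3] as OpenCV has them; the pictures are not rectified), "rvec" (rotation vector, rad) and "tvec" (3), from world to camera coordinates, as OpenCV has them. Camera axes: x right, y down, z forward; pixel columns grow to the right and rows downward; lengths in mm; the calibration is good to about 2 mm. A picture is of the moment at which its call begins. get_calibration takes no time and is no camera call.
- r.sign_off(): hands the job in; it is judged then, once.
The state is a dict: "clock": time; "qpos": joint angles; "qvel": joint speeds; "joint_efforts": joint torques, N m; "eef_pos": TCP position; "tcp_rot": TCP orientation; "contact_force": force on the tool from outside, world axes, zero at the start; "wrist_torque": the same for the moment, N m; "opening": opening from 0.0 (shut) to 1.0 (fully open); "grasp_force": force on a finger pad.
Only numpy, scipy, OpenCV 4.12 (cv2) and the standard library are available. Lean on these libraries where they do the work, as an engineer would, in place of code of your own. Each camera call takes 0.05 s, during which the arm holds its last target. There are 200 camera calls.

TASK

Put the swollen silver battery with the orange end away in the yellow battery safe: lift the red lever of the draw latch past centre until its sprung hook is clear of the bar on the lid, swing the lid fully up, lay the battery flat in the empty white tray inside, then shut the lid completely and leave the latch undone. Handle the battery gently (lower it, do not drop it) and leave the other cell, the tin, the jar, the spray can and the phone where they are.

Things in the scene. Friction and masses are not known exactly. Their poses are not given: they have to be found in the camera images.
- safe: Yellow steel battery safe, fixed, 130 (its x) x 190 (its y) mm; origin at the centre of its underside; its front (latch side) faces its own -x. Box rim 115 mm up, walls 4 mm; closed lid top at 145 mm. Raised inner floor 70 mm up carries two white trays side by side. Lid hinge line: along y through (65, 0, 115) mm; latch lever axis: along y through (-79, -50, 95) mm.
- lever (a joint): latch lever angle, rad: 0 = latched, hanging down the front; grows as the grip swings away from the safe and up; stop at 1.7. A spring pulls it back to 0 until about 0.3 (over-centre, under 5 N at the grip); beyond that the hook goes slack. Stays where left (friction).
- lever_grip (a point): centre of the red grip at the lever's end: plate 20 mm wide (safe's y), 26 long, 7 thick. Latched it is at (-107, -50, 49) mm in the safe's frame, 42 mm out from the wall, 54 mm from the lever's axis. The lid's front and hook overhang it: tilt the gripper 25 to 45 degrees, fingers pointing down and toward the safe, pinch across the 20 mm; it can turn between the pads along the arc.
- hook_tip (a point): tip of the steel hook, 10 mm wide, that is pivoted on the lever and latched over the keeper bar, 2 mm above the level of that bar's centre and 6 mm behind it; sprung away from the safe: it comes off by itself when the lever is at about 1.2 to 1.45 and then lies against the lever.
- keeper (a point): centre of the 6 mm thick keeper bar (along the safe's y) on the lid's front; at (-79, -50, 130) mm in the safe's frame with the lid shut.
- lid (a joint): angle of the lid, rad: 0 = shut, grows as it opens upward and to the rear, stop at 1.8. A friction hinge: the lid stays where it is left, and takes 2 to 4 N at the tab to move either way.
- lid_tab (a point): grip point of the lid's black pull tab, a plate 24 mm wide (safe's y), 8 mm thick, standing 36 mm out of the lid's front edge; lid shut: at (-87, 50, 137) mm in the safe's frame. It moves with the lid on a 154 mm radius about the hinge line; with the lid open it points up.
- tray_mid (a point): centre of the inner floor of the empty white tray in the safe (73 mm above the bench), axes parallel to the safe's. Tray 104 (x) x 84 (y) mm outside, 96 x 76 mm inside, rim 5 mm above its floor. It is at y = -46 or +46 mm in the safe's frame; the other tray holds two old cells stacked to 31 mm.
- battery_mid (a point): centre (half-way up) of the swollen battery, 62 (x) x 40 (y) x 14 (z) mm, 45 g, silver with an orange end at its -x; lies flat on a 3 mm blue-grey mat, z up.
- flat_mid (a point): centre of the good cell, black with a yellow end, 62 x 40 x 6 mm, on the mat: leave it.
- tin_mid (a point): centre of a round brass tin, diameter 54, 24 mm high, on the mat: leave it.
- phone_mid (a point): centre of a blue phone, 146 (x) x 71 (y) x 8 mm, on the mat: leave it.
- can_mid (a point): centre of the blue spray can with a red cap, diameter 52, 170 mm high, standing beside the safe's right (-y) side: leave it.
- jar_mid (a point): centre of an amber jar, diameter 40, 42 mm high, standing in front of the safe below the lid's tab: leave it.
There are look-alikes about, which are no part of the job. Several things look just like the part that bears battery_mid: the one meant starts farthest from the robot's base.

How it is judged (in metres and radians):
On the way, in this order (a step that is already met when the one before it is completed fails the run):
1. the lever is lifted past centre and the hook is clear of the keeper bar, with the lid still shut (value of joint lever above 0.6 rad and distance between hook_tip and keeper above 0.015 m and value of joint lid below 0.1 rad), for 0.2 s.
2. the lid is swung up (over 1.3 rad) (value of joint lid above 1.3 rad), for 0.2 s.
3. the battery lies flat in the empty tray, let go, with the lid up (x of battery_mid in the frame of tray_mid between -0.03 and 0.03 m and y of battery_mid in the frame of tray_mid between -0.028 and 0.028 m and z of battery_mid in the frame of tray_mid below 0.012 m and angle between battery_mid's own z axis and vertical below 0.15 rad and value of joint lid above 1 rad and contact force between the fingers and battery below 0.1 N), for 0.2 s.
At the end, for the whole second after the job is handed in: The battery lies at rest flat (within 0.15 rad) in the empty tray (its centre within 30 mm along and 28 mm across of the tray's centre, and no more than 12 mm above the tray's floor), the lid is shut to within 0.06 rad and at rest, and the hook tip is more than 15 mm from the keeper bar (x of battery_mid in the frame of tray_mid between -0.03 and 0.03 m and y of battery_mid in the frame of tray_mid between -0.028 and 0.028 m and z of battery_mid in the frame of tray_mid below 0.012 m and angle between battery_mid's own z axis and vertical below 0.15 rad and value of joint lid below 0.06 rad and distance between hook_tip and keeper above 0.015 m and linear speed of battery below 0.02 m/s and velocity of joint lid below 0.05 rad/s); the robot touches nothing.
It fails at once if the good cell, tin, can, jar or phone is moved more than 30 mm (distance of any of flat_mid, tin_mid, can_mid, jar_mid, phone_mid from where it was at the start of the episode above 0.03 m).
It fails at once if the battery is dropped (it falls free faster than 0.75 m/s, about 30 mm) (contact force between the fingers and battery below 0.1 N and linear speed of battery above 0.75 m/s).
It also fails if it takes over 69 s, if anything falls off the work surface, if the arm or the gripper's body presses on something with over 40 N, if the wrist force passes 120 N, or if a joint passes its speed limit or range.

## Working session

There is one attempt and no reset: what is moved stays moved. The work goes in short steps, Python scripts to look and compute and a tool call to move; the robot and the scene stay as the last step left them, time stands still between calls to the robot, and variables do not carry over. Pictures are saved under pics/ and viewed, at most 10 in all, crops included, and the job is handed in when it is done.

Besides the shell and the picture viewer there is one more tool, called after ">>>" by a JSON object that holds its "name" and its "arguments". carry_out: Moves the arm, as the interface text tells. Its arguments: {"type":"object","properties":{"targets":{"type":"array","items":{"type":"object","properties":{"dp":{"type":"array","items":{"type":"number"}},"yaw":{"type":"number"}}}},"fingers":{"type":"number"},"grip_force":{"type":"number"}},"required":["targets"]}

```bash
ls; mkdir -p pics; python3 - <<'E'
from rig import r
import cv2
for n in("side","top"):
    cv2.imwrite(f"pics/{n}0.png",r.grab_frame(n)[:,:,::-1]); print(r.get_calibration(n))
print(r.sense(), r.tip_reach)
E
```

```text
pics
{'fx': 489.4326536365937, 'fy': 489.4326536365937, 'cx': 319.46585635365227, 'cy': 235.2563677098789, 'dist_coeffs': array([0.00349688, 0.        , 0.        , 0.        , 0.        ]), 'rvec': array([ 2.27831015, -0.43419645,  0.19835374]), 'tvec': array([-433.11506165,  207.18142306,  855.69066564])}
{'fx': 583.2879665106692, 'fy': 583.2879665106692, 'cx': 327.71740493727947, 'cy': 242.13859369960076, 'dist_coeffs': array([-0.16812776,  0.        ,  0.        ,  0.        ,  0.        ]), 'rvec': array([ 2.08988033, -2.14979799,  0.18623421]), 'tvec': array([  17.64824173,  501.47220512, 1259.5392422 ])}
{'clock': 0.1, 'qpos': array([ 1.17359966e+00,  3.53564193e-01,  1.63404930e+00,  2.71666556e-05,
        1.15523198e+00, -2.41755046e-03]), 'qvel': array([ 0.00131887, -0.00067578, -0.00117059,  0.00022263,  0.0004402 ,
        0.00068921]), 'joint_efforts': array([ 1.05092728e-03, -6.06350255e+01, -3.42818499e+01,  1.03202681e-04,
        4.11343121e-03,  3.82809858e-06]), 'eef_pos': array([240.21720108, 576.53653881, 238.65041587]), 'tcp_rot': array([-3.14033990e+00, -2.78693889e-05,  2.74680254e+00]), 'contact_force': array([0.26461732, 0.49920638, 0.04365757]), 'wrist_torque': array([0.03364924, 0.01516398, 0.03215229]), 'grasp_force': 0.0, 'opening': 1.0003755962453476} 8.0
```

View pics/side0.png

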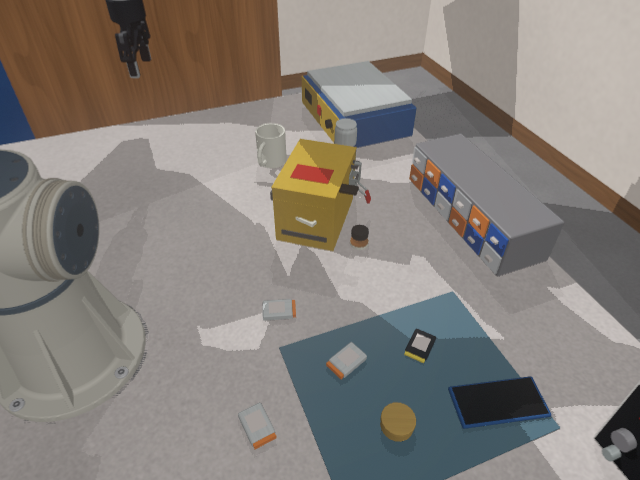

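View pics/top0.png

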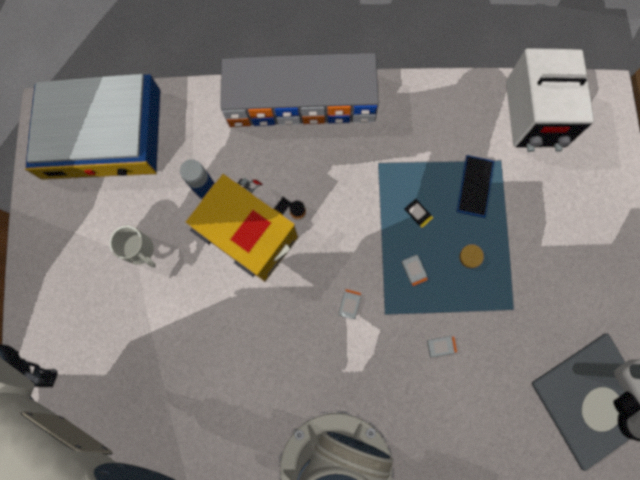

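The side view shows the safe (lid about (315,165), lever red at (367,195), jar at (360,236)). The battery on the mat at (347,360) side and (415,270) top is the farthest look-alike. The front faces away from the robot. I'll zoom in on the latch.

```bash
cat > h.py <<'E'
import numpy as np, cv2
from rig import r
def cal(n):
    c=r.get_calibration(n); K=np.array([[c['fx'],0,c['cx']],[0,c['fy'],c['cy']],[0,0,1]])
    R=cv2.Rodrigues(c['rvec'])[0]; return K,c['dist_coeffs'],R,np.array(c['tvec']),c['rvec']
def ray(n,px):
    K,d,R,t,_=cal(n); u=cv2.undistortPoints(np.array(px,float).reshape(-1,1,2),K,d)[:,0]
    return -R.T@t, np.c_[u,np.ones(len(u))]@R
def plane(n,px,z):
    o,v=ray(n,px); return o+v*((z-o[2])/v[:,2])[:,None]
def proj(n,P):
    K,d,R,t,rv=cal(n); return cv2.projectPoints(np.array(P,float).reshape(-1,1,3),rv,t,K,d)[0][:,0]
E
python3 - <<'E'
from h import *
a=cv2.imread('pics/top0.png'); b=cv2.imread('pics/side0.png')
A=cv2.resize(a[155:290,175:315],(400,386),interpolation=cv2.INTER_CUBIC)
B=cv2.resize(b[130:265,255:395],(400,386),interpolation=cv2.INTER_CUBIC)
cv2.imwrite('pics/z.png',np.hstack([A,B]))
for n in('top','side'):print(n,ray(n,[[320,240]])[0])
for n,img in(('top',a),('side',b)):
    hsv=cv2.cvtColor(img,cv2.COLOR_BGR2HSV)
    for nm,lo,hi in(('orange',(3,120,120),(17,255,255)),('silver',(0,0,130),(180,45,255)),('yellow',(20,150,60),(32,255,255)),('red',(0,170,90),(4,255,255)),('brass',(15,120,80),(24,255,255))):
        if nm=='silver':continue
        m=cv2.inRange(hsv,lo,hi)
        for c in cv2.findContours(m,0,2)[0]:
            if cv2.contourArea(c)>(300 if nm=='yellow' else 12): 
                q=cv2.minAreaRect(c); print(n,nm,np.round(q[0],1),np.round(q[1],1),round(q[2]))
E
```

```text
top [ 261.41450414   -5.82783196 1330.35838366]
side [ 216.96242251 -615.92943692  732.30973632]
top orange [454.  344.1] [14.3  2. ] 79
top orange [352.6 291.6] [13.6  1.9] 16
top orange [419.5 281.1] [ 2.1 14.3] 67
top orange [250.2 230.8] [24. 39.] 37
top orange [259.5 111.5] [ 7. 23.] 90
top orange [338.6 109.6] [ 8.3 23.1] 87
top yellow [243.4 225.5] [98.4 64.6] 36
top yellow [ 90.5 170.2] [ 11.3 126.8] 87
top red [250.2 230.7] [20.4 35.2] 37
top brass [471.  255.5] [21. 22.] 90
top brass [243.2 225.8] [98.4 65.2] 36
top brass [ 90.5 170.4] [ 12.2 128.7] 87
top brass [637.5  81. ] [16.  3.] 90
side orange [264.3 440.5] [ 5.6 24.2] 62
side orange [334.4 369.6] [21.3  4.9] 43
side orange [293.5 308. ] [16.2  2.7] 84
side orange [354.4 242.7] [11.4  3.9] 41
side orange [457.2 221.4] [28.2 14. ] 48
side orange [478.5 221. ] [29.  16.3] 45
side orange [311.5 173.4] [41.6 15.1] 9
side orange [416. 177.] [22.6 12.7] 45
side orange [432.5 173. ] [26.7 13.8] 47
side orange [107.   83.5] [57.3  3.8] 73
side orange [252.1  61.5] [41.2  1.6] 84
side orange [255.6  52. ] [70.2  3.9] 85
side yellow [312.3 186.8] [79.9 91.2] 9
side red [310.6 173.2] [36.5 13.3] 9
side brass [398.  421.5] [37. 34.] 90
side brass [311.7 193.2] [ 81.  105.4] 9
side brass [318.1 107.5] [71.1 18.2] 52
```

View pics/z.png

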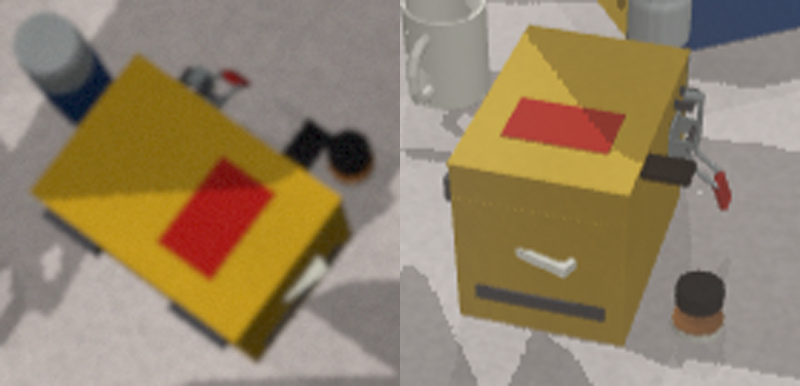

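The zoom shows the lid corners at (137,55), (30,192), (237,345) and (342,203) in the left pane. The lever has a narrow grey arm and a wider red grip. Next I'll fit the poses.

```bash
cat >> h.py <<'E'
def fit(A,B):  # 2D rigid A(local)->B(world)
    a,b=A.mean(0),B.mean(0); H=(A-a).T@(B-b); th=np.arctan2(H[0,1]-H[1,0],H[0,0]+H[1,1])
    c,s=np.cos(th),np.sin(th);R=np.array([[c,-s],[s,c]]); return th,b-R@a,np.linalg.norm((A-a)@R.T+b-B,axis=1)
E
python3 - <<'E'
from h import *
px=np.array([[137,55],[30,192],[237,345],[342,203]])/2.857+[175,155]
# local corners: front-right(-x,-y), rear-right(+x,-y), rear-left, front-left
L=np.array([[-65,-95],[65,-95],[65,95],[-65,95]],float)
W=plane('top',px,145)[:,:2]; print(np.round(W))
print([round(np.linalg.norm(W[i]-W[(i+1)%4])) for i in range(4)])
th,t,e=fit(L,W); print('safe',th,t,e)
px2=(np.array([[530,25],[690,48],[630,195],[448,163]])/2.857+[255,130])
W2=plane('side',px2,145)[:,:2];print(np.round(W2)); 
L2=np.array([[65,-95],[-65,-95],[-65,95],[65,95]],float)
th2,t2,e2=fit(L2,W2);print('safe side',th2,t2,e2)
def w(p,th=th,t=t):
    c,s=np.cos(th),np.sin(th);return np.array([c*p[0]-s*p[1]+t[0],s*p[0]+c*p[1]+t[1],p[2]])
for nm,p in dict(grip=(-107,-50,49),keeper=(-79,-50,130),tab=(-87,50,137),axis=(-79,-50,95)).items():
    print(nm,np.round(w(p)),proj('top',w(p)),proj('side',w(p)),(proj('side',w(p))-[255,130])*2.857)
# red grip in both
for n in('top','side'):
    hsv=cv2.cvtColor(cv2.imread(f'pics/{n}0.png'),cv2.COLOR_BGR2HSV)
    m=cv2.inRange(hsv,(170,120,60),(180,255,255))|cv2.inRange(hsv,(0,120,60),(5,255,255))
    for c in cv2.findContours(m,0,2)[0]:
        if cv2.contourArea(c)>3: print(n,'red',cv2.minAreaRect(c),cv2.contourArea(c))
    # battery body: flood bright low-sat near mat battery
    x0,y0=(395,250) if n=='top' else (320,335)
    ms=cv2.inRange(hsv,(0,0,120),(180,70,255))|cv2.inRange(hsv,(3,110,100),(17,255,255))
    sub=ms[y0:y0+50,x0:x0+55]
    c=max(cv2.findContours(sub,0,2)[0],key=cv2.contourArea); q=cv2.minAreaRect(c)
    b=cv2.boxPoints(q)+[x0,y0]; print(n,'bat',q,np.round(plane(n,b,17)[:,:2],1).tolist(), plane(n,[b.mean(0)],14)[0])
o=[[419.5,281.1]];print('orange end top',plane('top',o,14),'side',plane('side',[[334.4,369.6]],11))
# other things
for nm,p,z in(('flat',(419,213),9),('tin',(471,255.5),27),('phone',(475,186),8),('jar',(298,209),42),('can',(194,174),170)): print(nm,np.round(plane('top',[p],z)[0]))
E
```

```text
[[637. 222.]
 [535. 301.]
 [417. 148.]
 [519.  71.]]
[129, 193, 128, 192]
safe 2.4857969847014463 [527.25583875 185.58932741] [1.33535524 1.59453391 2.0423477  1.44190949]
[[834. 182.]
 [932. 108.]
 [779. -31.]
 [682.  46.]]
safe side 2.357326939167727 [806.86344851  75.97374701] [ 9.33119431 15.81935049  8.6531826  14.83439235]
grip [643. 160.  49.] [[257.75719785 183.5433621 ]] [[365.75133189 196.64992268]] [[316.4165552 190.4188291]]
keeper [620. 177. 130.] [[245.01942107 183.1295813 ]] [[355.65514573 164.83436641]] [[287.57175135  99.52178485]]
tab [566.  93. 137.] [[284.02959497 205.73791106]] [[348.74168867 189.71662047]] [[267.82000452 170.61038468]]
axis [620. 177.  95.] [[247.39802406 187.60076755]] [[354.78592357 178.03463631]] [[285.08838365 137.23495593]]
top red ((250.30003356933594, 230.60000610351562), (20.799999237060547, 35.80000305175781), 36.86989974975586) 693.5
top red ((256.3800048828125, 182.16001892089844), (6.800000190734863, 3.0), 36.86989974975586) 11.0
top red ((89.5, 172.0), (2.0, 7.0), 90.0) 10.5
top red ((554.5, 129.0), (4.0, 27.0), 90.0) 98.5
top bat (
[... 247 characters left out ...]
2058868408203), (12.126781463623047, 4.6081767082214355), 75.96376037597656) 32.5
side red ((311.6081237792969, 173.35133361816406), (39.78455352783203, 13.316315650939941), 9.462322235107422) 449.0
side red ((318.5, 109.5), (3.0, 9.0), 0.0) 22.5
side bat ((26.008193969726562, 24.909839630126953), (23.686824798583984, 37.00266647338867), 50.19443130493164) [[399.6, -188.7], [464.2, -162.5], [472.7, -205.9], [409.7, -229.5]] [ 436.90353828 -195.47362966   14.        ]
orange end top [[ 411.60997596 -202.53142313   14.        ]] side [[ 411.98780457 -203.81560421   11.        ]]
flat [ 572. -211.    9.]
tin [ 465. -322.   27.]
phone [ 634. -349.    8.]
jar [581.  69.  42.]
can [632. 279. 170.]
```

```bash
python3 - <<'E'
from h import *
a=cv2.imread('pics/top0.png'); b=cv2.imread('pics/side0.png')
A=cv2.resize(a[172:202,232:272],(400,300),interpolation=cv2.INTER_CUBIC)
B=cv2.resize(b[152:212,340:380],(400,600),interpolation=cv2.INTER_CUBIC)
C=cv2.resize(b[0:90,100:160],(400,600))[:300]
C=cv2.resize(b[0:90,80:180],(400,300))
cv2.imwrite('pics/z2.png',np.hstack([np.vstack([A,C]),B]))
E
```

```text
(no output)
```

View pics/z2.png

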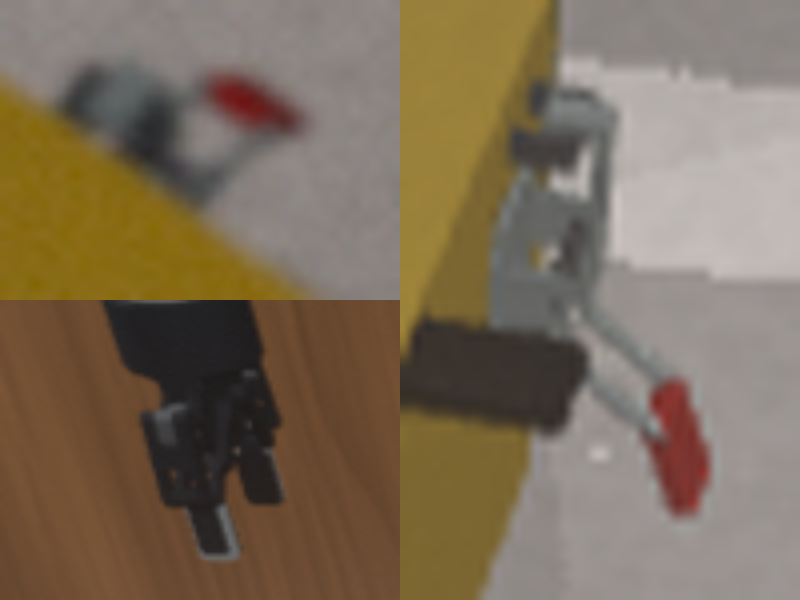

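The top-left pane shows the fork's two arms running to the red grip's edges. The right pane shows the hook arching over the bar and the grip hanging almost vertically. Moves only allow yaw, so the tool stays vertical. I'll pinch the fork near the top of the grip, with the gripper body passing above the hook.

```bash
cat >> h.py <<'E'
def tool():
    s=r.sense(); from scipy.spatial.transform import Rotation as Q
    return s,Q.from_euler('xyz',s['tcp_rot']).as_matrix()
def dp(P):
    s,R=tool(); return np.round(R.T@(np.array(P)-s['eef_pos']),1)
TH,T0=2.4858,np.array([527.3,185.6])
def w(p):
    c,s=np.cos(TH),np.sin(TH);return np.array([c*p[0]-s*p[1]+T0[0],s*p[0]+c*p[1]+T0[1],p[2]])
def loc(P):
    d=np.array(P[:2])-T0;c,s=np.cos(TH),np.sin(TH);return np.array([c*d[0]+s*d[1],-s*d[0]+c*d[1],P[2]])
def st():
    s,R=tool();print('t',round(s['clock'],2),'loc',np.round(loc(s['eef_pos']),1),'yaw err deg',round(np.degrees(s['tcp_rot'][2]-TH),2),'F',np.round(s['contact_force'],1),'Fsafe',np.round(loc(np.r_[s['contact_force'][:2]+T0,0])[:2],1),'op',round(s['opening'],3),'g',round(s['grasp_force'],1))
E
python3 - <<'E'
from h import *
px2=(np.array([[530-400,25],[690-400,48],[630-400,195],[448-400,163]])/2.857+[255,130])
L2=np.array([[65,-95],[-65,-95],[-65,95],[65,95]],float)
print('side fit',fit(L2,plane('side',px2,145)[:,:2]))
st(); print(dp(w((-108,-50,238))), dp(w((-108,-50,120))))
E
```

```text
side fit (np.float64(2.492133024844623), array([531.6985388 , 183.22130769]), array([0.85706832, 1.31250002, 0.50800439, 0.77211561]))
t 0.1 loc [ 465.9 -134.8  238.7] yaw err deg 14.95 F [0.3 0.5 0. ] Fsafe [ 0.1 -0.6] op 1.0 g 0.0
[-532.6 -230.     0.9] [-532.6 -229.9  118.9]
```

```bash
sed -i 's/^TH,T0=.*/TH,T0=2.489,np.array([529.5,184.4])/' h.py
```

>>> {"name": "carry_out", "arguments": {"targets": [{"dp": [-55, -24, 0], "yaw": 5}, {"dp": [-110, -47, 0], "yaw": 10}, {"dp": [-165, -71, 0], "yaw": 15}, {"dp": [-220, -95, 0], "yaw": 15}, {"dp": [-275, -118, 0], "yaw": 15}, {"dp": [-330, -142, 0], "yaw": 15}, {"dp": [-385, -166, 0], "yaw": 15}, {"dp": [-440, -189, 0], "yaw": 15}, {"dp": [-495, -213, 0], "yaw": 15}, {"dp": [-535, -230, 0], "yaw": 15}, {"dp": [-535, -230, 0], "yaw": 15}, {"dp": [-535, -230, 0], "yaw": 15}], "fingers": 0}}

```text
clock: 1.6
eef_pos: [645.1, 159.0, 238.7]
tcp_rot: [-3.141, -0.001, 2.484]
contact_force: [0.2, -0.2, -0.2]
opening: 0.499
grasp_force: 0.0
```

```bash
python3 - <<'E'
from h import *
st(); print(dp(w((-108,-50,120))))
E
```

```text
t 1.6 loc [-107.3  -50.   238.7] yaw err deg -0.26 F [ 0.2 -0.2 -0.2] Fsafe [-0.2  0. ] op 0.499 g 0.0
[-9.000e-01  1.000e-01  1.187e+02]
```

>>> {"name": "carry_out", "arguments": {"targets": [{"dp": [0, 0, 40]}, {"dp": [0, 0, 80]}, {"dp": [0, 0, 115]}, {"dp": [0, 0, 142]}, {"dp": [-1, 0, 144]}, {"dp": [-1, 0, 144]}]}}

```text
schema error: expected keys dp, yaw
```

```bash
python3 - <<'E'
from h import *
st()
a=r.grab_frame('top')[:,:,::-1]; b=r.grab_frame('side')[:,:,::-1]
A=cv2.resize(a[150:230,200:300],(400,320),interpolation=cv2.INTER_CUBIC)
B=cv2.resize(b[100:220,310:410],(400,480),interpolation=cv2.INTER_CUBIC)
o=np.zeros((480,800,3),np.uint8);o[:320,:400]=A;o[:,400:]=B
cv2.imwrite('pics/z3.png',o)
E
```

```text
t 1.6 loc [-107.3  -50.   238.7] yaw err deg -0.26 F [ 0.2 -0.2 -0.2] Fsafe [-0.2  0. ] op 0.499 g 0.0
```

View pics/z3.png

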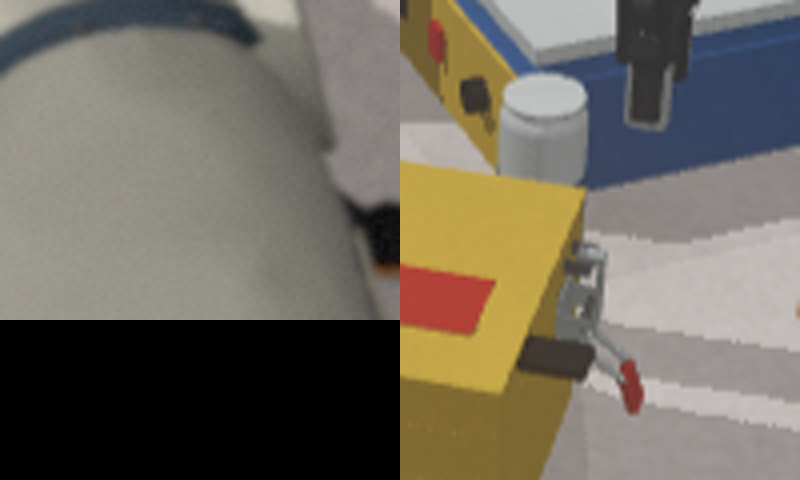

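The call was refused because it needs a yaw in every row. The arm hides the latch from the top view, so I'll use the side view, where the gripper is still high above the lever at (645,100).

>>> {"name": "carry_out", "arguments": {"targets": [{"dp": [0, 0, 40], "yaw": 0}, {"dp": [0, 0, 80], "yaw": 0}, {"dp": [0, 0, 115], "yaw": 0}, {"dp": [0, 0, 140], "yaw": 0}, {"dp": [-1, 0, 146], "yaw": 0}, {"dp": [-1, 0, 146], "yaw": 0}]}}

```text
clock: 2.45
eef_pos: [646.5, 158.9, 93.8]
tcp_rot: [3.141, 0.0, 2.486]
contact_force: [-0.7, 0.4, 0.2]
opening: 0.503
grasp_force: 0.0
```

```bash
python3 - <<'E'
from h import *
st()
b=r.grab_frame('side')[:,:,::-1]
cv2.imwrite('pics/z4.png',cv2.resize(b[90:210,320:420],(500,600),interpolation=cv2.INTER_CUBIC))
E
```

```text
t 2.45 loc [-108.5  -50.8   93.8] yaw err deg -0.18 F [-0.7  0.4  0.2] Fsafe [0.8 0.1] op 0.503 g 0.0
```

View pics/z4.png

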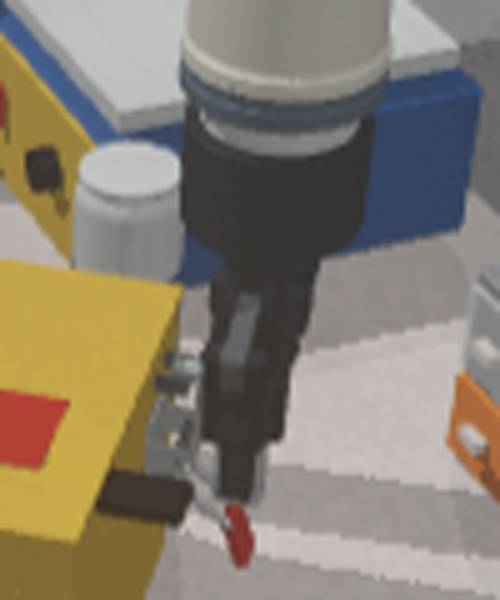

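The open fingers sit just outboard of the hook and above the grip (red at (238,535)). The body clears the hook at (185,365) with plenty of room, so I'll lower further and pinch.

>>> {"name": "carry_out", "arguments": {"targets": [{"dp": [0, 0, 10], "yaw": 0}, {"dp": [0, -1, 20], "yaw": 0}, {"dp": [0, -1, 28], "yaw": 0}, {"dp": [0, -1, 35], "yaw": 0}, {"dp": [0, -1, 35], "yaw": 0}]}}

```text
clock: 3.12
eef_pos: [645.5, 157.3, 57.4]
tcp_rot: [-3.141, -0.001, 2.485]
contact_force: [-0.2, 0.2, 0.6]
opening: 0.503
grasp_force: 0.0
```

>>> {"name": "carry_out", "arguments": {"targets": [{"dp": [0, 0, 0], "yaw": 0}, {"dp": [0, 0, 0], "yaw": 0}, {"dp": [0, 0, 0], "yaw": 0}, {"dp": [0, 0, 0], "yaw": 0}, {"dp": [0, 0, 0], "yaw": 0}, {"dp": [0, 0, 0], "yaw": 0}, {"dp": [0, 0, 0], "yaw": 0}], "fingers": -1, "grip_force": 40}}

```text
clock: 4.0
eef_pos: [649.1, 159.5, 59.7]
tcp_rot: [3.135, 0.003, 2.485]
contact_force: [7.0, 9.0, -4.0]
opening: 0.215
grasp_force: 39.2
```

```bash
python3 -c "
from h import *
st()"
```

```text
t 4.0 loc [-110.1  -52.8   59.7] yaw err deg -0.25 F [ 7.  9. -4.] Fsafe [ -0.1 -11.4] op 0.215 g 39.2
```

>>> {"name": "carry_out", "arguments": {"targets": [{"dp": [-4, 2, -3], "yaw": 0}, {"dp": [-7, 2, -6], "yaw": 0}, {"dp": [-10, 2, -9], "yaw": 0}, {"dp": [-13, 2, -13], "yaw": 0}, {"dp": [-15.5, 2, -17.5], "yaw": 0}, {"dp": [-17.5, 2, -22], "yaw": 0}, {"dp": [-17.5, 2, -22], "yaw": 0}]}}

```text
clock: 4.88
eef_pos: [662.0, 149.8, 81.2]
tcp_rot: [3.138, 0.001, 2.485]
contact_force: [0.5, 6.4, -1.2]
opening: 0.21
grasp_force: 39.3
```

```bash
python3 -c "
from h import *
st()"
```

```text
t 4.88 loc [-126.3  -53.    81.2] yaw err deg -0.25 F [ 0.5  6.4 -1.2] Fsafe [ 3.5 -5.4] op 0.21 g 39.3
```

>>> {"name": "carry_out", "arguments": {"targets": [{"dp": [-1.5, 1.5, -4.5], "yaw": 0}, {"dp": [-2.4, 1.5, -9], "yaw": 0}, {"dp": [-2.9, 1.5, -14], "yaw": 0}, {"dp": [-2.9, 1.5, -18.7], "yaw": 0}, {"dp": [-2.4, 1.5, -23.5], "yaw": 0}, {"dp": [-1.4, 1.5, -28], "yaw": 0}, {"dp": [-0.3, 1.5, -31.5], "yaw": 0}, {"dp": [0.9, 1.5, -35], "yaw": 0}, {"dp": [2, 1.5, -37], "yaw": 0}, {"dp": [3, 1.5, -39], "yaw": 0}, {"dp": [3, 1.5, -39], "yaw": 0}]}}

```text
clock: 6.25
eef_pos: [659.3, 150.9, 119.8]
tcp_rot: [-3.141, 0.0, 2.485]
contact_force: [-0.4, 0.4, -0.5]
opening: -0.002
grasp_force: 0.0
```

```bash
python3 - <<'E'
from h import *
st()
b=r.grab_frame('side')[:,:,::-1]
cv2.imwrite('pics/z5.png',cv2.resize(b[90:210,320:420],(500,600),interpolation=cv2.INTER_CUBIC))
E
```

```text
t 6.25 loc [-123.5  -52.3  119.8] yaw err deg -0.23 F [-0.4  0.4 -0.5] Fsafe [ 0.5 -0.1] op -0.002 g 0.0
```

View pics/z5.png

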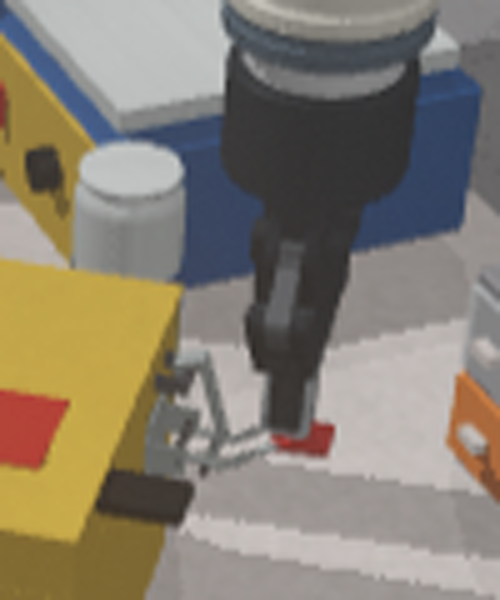

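The pinch slipped off at about 1 rad. The lever stayed put, with the grip nearly level at (305,438), the hook still over the bar and the fingers shut above it. I'll work out where the grip is and grasp it again, deeper this time.

```bash
python3 - <<'E'
from h import *
o,v=ray('side',[[320+305/5,90+438/5]]);v=v[0]
n=np.array([-np.sin(TH),np.cos(TH),0]); k=(w((0,-50,0))-o)@n/(v@n)
p=loc(o+k*v);print(p); q=p-[-79,-50,95];print(np.hypot(q[0],q[2]),np.arctan2(-q[0],-q[2])-np.arctan2(28,46))
E
```

```text
[-134.22413012  -50.          107.17091213]
56.54940892487363 1.2409308972017374
```

>>> {"name": "carry_out", "arguments": {"targets": [{"dp": [0, 0, -8], "yaw": 0}, {"dp": [-8, 1, -8], "yaw": 0}, {"dp": [-8, 1, -8], "yaw": 0}, {"dp": [-8, 1, -4], "yaw": 0}, {"dp": [-8, 1, 8], "yaw": 0}, {"dp": [-8, 1, 18], "yaw": 0}, {"dp": [-8, 1, 26], "yaw": 0}, {"dp": [-8, 1, 26], "yaw": 0}], "fingers": 0}}

```text
clock: 7.3
eef_pos: [665.9, 147.2, 92.1]
tcp_rot: [-3.14, -0.001, 2.485]
contact_force: [0.7, -0.6, 0.6]
opening: 0.501
grasp_force: 0.0
```

>>> {"name": "carry_out", "arguments": {"targets": [{"dp": [0, 0, 0], "yaw": 0}, {"dp": [0, 0, 0], "yaw": 0}, {"dp": [0, 0, 0], "yaw": 0}, {"dp": [0, 0, 0], "yaw": 0}, {"dp": [0, 0, 0], "yaw": 0}, {"dp": [0, 0, 0], "yaw": 0}], "fingers": -1, "grip_force": 40}}

```text
clock: 8.05
eef_pos: [666.5, 146.9, 93.4]
tcp_rot: [-3.141, 0.0, 2.485]
contact_force: [-0.8, -5.8, 2.4]
opening: 0.223
grasp_force: 40.2
```

```bash
python3 -c "
from h import *
st()"
```

```text
t 8.05 loc [-131.6  -53.4   93.4] yaw err deg -0.23 F [-0.8 -5.8  2.4] Fsafe [-2.9  5.1] op 0.223 g 40.2
```

>>> {"name": "carry_out", "arguments": {"targets": [{"dp": [0.5, -0.5, -4], "yaw": 0}, {"dp": [1.5, -0.5, -7.5], "yaw": 0}, {"dp": [2.5, -0.5, -11.5], "yaw": 0}, {"dp": [4.5, -0.5, -15.5], "yaw": 0}, {"dp": [6, -0.5, -19], "yaw": 0}, {"dp": [8, -0.5, -22], "yaw": 0}, {"dp": [8, -0.5, -22], "yaw": 0}, {"dp": [8, -0.5, -22], "yaw": 0}]}}

```text
clock: 9.05
eef_pos: [659.5, 152.1, 115.3]
tcp_rot: [-3.142, -0.001, 2.485]
contact_force: [-3.5, 2.8, -5.0]
opening: 0.218
grasp_force: 43.0
```

```bash
python3 - <<'E'
from h import *
st()
b=r.grab_frame('side')[:,:,::-1]
cv2.imwrite('pics/z6.png',cv2.resize(b[90:210,320:420],(500,600),interpolation=cv2.INTER_CUBIC))
E
```

```text
t 9.05 loc [-122.9  -53.3  115.3] yaw err deg -0.23 F [-3.5  2.8 -5. ] Fsafe [ 4.5 -0.1] op 0.218 g 43.0
```

View pics/z6.png

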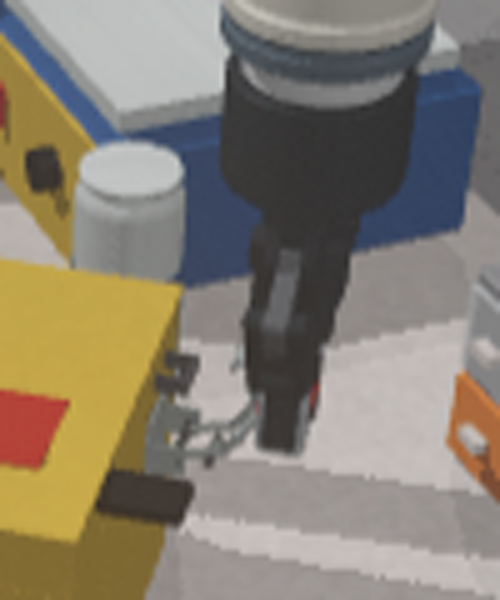

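The hook is off the bar and lies along the raised lever, and the keeper at (170,370) is free. I'll let go, go up, and move over to the tab.

>>> {"name": "carry_out", "arguments": {"targets": [{"dp": [0, 0, 0], "yaw": 0}, {"dp": [0, 0, 0], "yaw": 0}, {"dp": [0, 0, 0], "yaw": 0}, {"dp": [0, 0, -20], "yaw": 0}, {"dp": [0, 0, -50], "yaw": 0}, {"dp": [0, 0, -80], "yaw": 0}, {"dp": [15, -40, -80], "yaw": 0}, {"dp": [31, -80, -80], "yaw": 0}, {"dp": [31, -101, -80], "yaw": 0}, {"dp": [31, -101, -80], "yaw": 0}], "fingers": 0.1}}

```text
clock: 10.35
eef_pos: [574.0, 89.9, 196.6]
tcp_rot: [3.14, 0.001, 2.484]
contact_force: [-0.4, -0.1, -0.2]
opening: 0.55
grasp_force: 0.0
```

```bash
python3 - <<'E'
from h import *
st();print(dp(w((-92,49,130))))
E
```

```text
t 10.35 loc [-92.8  48.1 196.6] yaw err deg -0.29 F [-0.4 -0.1 -0.2] Fsafe [0.2 0.3] op 0.55 g 0.0
[ 0.9 -1.  66.6]
```

>>> {"name": "carry_out", "arguments": {"targets": [{"dp": [0, 0, 30], "yaw": 0}, {"dp": [0, 0, 50], "yaw": 0}, {"dp": [0, 0, 60], "yaw": 0}, {"dp": [0, 0, 66], "yaw": 0}, {"dp": [0, 0, 66], "yaw": 0}]}}

```text
clock: 10.98
eef_pos: [574.1, 90.8, 129.4]
tcp_rot: [3.141, 0.0, 2.485]
contact_force: [0.7, -0.3, -0.4]
opening: 0.546
grasp_force: 0.0
```

>>> {"name": "carry_out", "arguments": {"targets": [{"dp": [0, 0, 0], "yaw": 0}, {"dp": [0, 0, 0], "yaw": 0}, {"dp": [0, 0, 0], "yaw": 0}, {"dp": [0, 0, 0], "yaw": 0}, {"dp": [0, 0, 0], "yaw": 0}, {"dp": [0, 0, 0], "yaw": 0}], "fingers": -1, "grip_force": 40}}

```text
clock: 11.72
eef_pos: [574.4, 91.1, 130.1]
tcp_rot: [3.14, 0.001, 2.485]
contact_force: [0.8, 3.8, 5.5]
opening: 0.273
grasp_force: 39.7
```

```bash
python3 -c "
from h import *
st()
for th in np.arange(0,1.55,.1):
    c,s=np.cos(th),np.sin(th);print(round(th,1),round(-157*c+22*s+157,1),round(157*s+22*c-22,1))"
```

```text
t 11.72 loc [-92.4  46.9 130.1] yaw err deg -0.23 F [0.8 3.8 5.5] Fsafe [ 1.7 -3.5] op 0.273 g 39.7
0.0 0.0 0.0
0.1 3.0 15.6
0.2 7.5 30.8
0.3 13.5 45.4
0.4 21.0 59.4
0.5 29.8 72.6
0.6 39.8 84.8
0.7 51.1 96.0
0.8 63.4 106.0
0.9 76.6 114.7
1.0 90.7 122.0
1.1 105.4 127.9
1.2 120.6 132.3
1.3 136.2 135.2
1.4 152.0 136.5
1.5 167.8 136.2
```

>>> {"name": "carry_out", "arguments": {"targets": [{"dp": [1, 0, -8], "yaw": 0}, {"dp": [3, 0, -16], "yaw": 0}, {"dp": [7.5, 0, -31], "yaw": 0}, {"dp": [13.5, 0, -45], "yaw": 0}, {"dp": [21, 0, -59], "yaw": 0}, {"dp": [30, 0, -72], "yaw": 0}, {"dp": [40, 0, -85], "yaw": 0}, {"dp": [51, 0, -96], "yaw": 0}, {"dp": [63, 0, -106], "yaw": 0}, {"dp": [63, 0, -106], "yaw": 0}]}}

```text
clock: 12.98
eef_pos: [523.2, 130.1, 235.3]
tcp_rot: [3.141, -0.001, 2.485]
contact_force: [1.3, 6.4, -4.1]
opening: 0.268
grasp_force: 41.0
```

```bash
python3 -c "
from h import *
st()"
```

```text
t 12.97 loc [-27.9  47.  235.3] yaw err deg -0.2 F [ 1.3  6.4 -4.1] Fsafe [ 2.8 -5.9] op 0.268 g 41.0
```

>>> {"name": "carry_out", "arguments": {"targets": [{"dp": [13, 0, -9], "yaw": 0}, {"dp": [27, 0, -16], "yaw": 0}, {"dp": [42, 0, -22], "yaw": 0}, {"dp": [57, 0, -26], "yaw": 0}, {"dp": [73, 0, -29], "yaw": 0}, {"dp": [89, 0, -30.5], "yaw": 0}, {"dp": [104, 0, -30], "yaw": 0}, {"dp": [112, 0, -29.5], "yaw": 0}, {"dp": [112, 0, -29.5], "yaw": 0}, {"dp": [112, 0, -29.5], "yaw": 0}]}}

```text
clock: 14.22
eef_pos: [434.5, 198.0, 265.2]
tcp_rot: [3.141, -0.001, 2.485]
contact_force: [0.3, 1.2, 8.3]
opening: 0.266
grasp_force: 39.3
```

```bash
python3 -c "
from h import *
st()
cv2.imwrite('pics/s7.png',r.grab_frame('side')[:,:,::-1])"
```

```text
t 14.22 loc [ 83.8  46.9 265.2] yaw err deg -0.23 F [0.3 1.2 8.3] Fsafe [ 0.4 -1.1] op 0.266 g 39.3
```

View pics/s7.png

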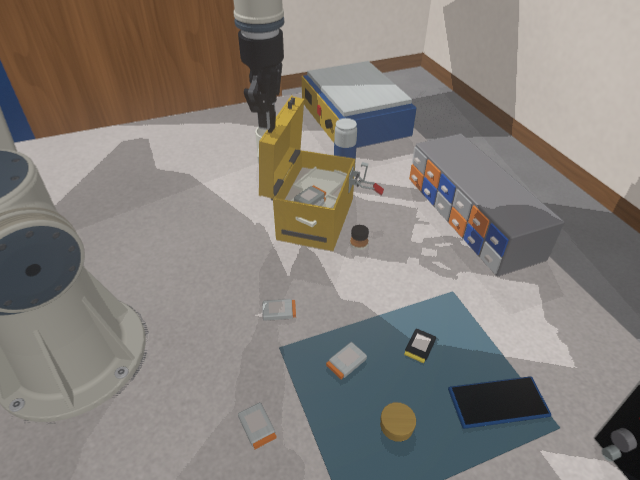

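The lid stands fully open at about (280,155). The old cells are in the near (+y) tray, so the empty tray is at y=-46. I'll release the tab, rise, and go over to the battery, turning the tool to match it.

>>> {"name": "carry_out", "arguments": {"targets": [{"dp": [0, 0, 0], "yaw": 0}, {"dp": [0, 0, 0], "yaw": 0}, {"dp": [0, 0, 0], "yaw": 0}, {"dp": [0, 0, -25], "yaw": 0}, {"dp": [0, 0, -65], "yaw": 0}, {"dp": [0, 0, -70], "yaw": 0}], "fingers": 0.1}}

```text
clock: 15.02
eef_pos: [436.1, 198.0, 337.2]
tcp_rot: [3.138, 0.002, 2.485]
contact_force: [-0.7, 0.1, -0.7]
opening: 0.55
grasp_force: 0.0
```

>>> {"name": "carry_out", "arguments": {"targets": [{"dp": [-34, -44, 0], "yaw": -10}, {"dp": [-68, -88, 0], "yaw": -20}, {"dp": [-102, -132, 0], "yaw": -30}, {"dp": [-136, -176, 20], "yaw": -40}, {"dp": [-170, -220, 50], "yaw": -50}, {"dp": [-204, -264, 90], "yaw": -58}, {"dp": [-241, -309, 120], "yaw": -58}, {"dp": [-241, -309, 170], "yaw": -58}, {"dp": [-241, -309, 220], "yaw": -58}, {"dp": [-241, -309, 240], "yaw": -58}, {"dp": [-241, -309, 240], "yaw": -58}], "fingers": 0.65}}

```text
clock: 16.4
eef_pos: [435.4, -193.7, 92.7]
tcp_rot: [3.138, -0.004, -2.786]
contact_force: [0.1, -0.6, 0.5]
opening: 0.827
grasp_force: 0.0
```

```bash
sed -i 's/^TH,T0=.*/TH,T0=2.489,np.array([531.3,186.8])/' h.py; python3 - <<'E'
from h import *
st(); s=r.sense(); print(s['eef_pos'],np.degrees(s['tcp_rot'][2]),s['qpos']); print(dp((437,-194,12)))
# refine battery from side view orange+silver corners in new side frame
hsv=cv2.cvtColor(cv2.imread('pics/s7.png'),cv2.COLOR_BGR2HSV)
m=(cv2.inRange(hsv,(0,0,120),(180,70,255))|cv2.inRange(hsv,(3,110,100),(17,255,255)))[335:385,320:375]
c=max(cv2.findContours(m,0,2)[0],key=cv2.contourArea).astype(float)[:,0]+[320,335]
P=plane('side',c,17)[:,:2].astype(np.float32); print(cv2.minAreaRect(P))
# side view sees near (-y) wall too: model with top-face + bottom shift; check predicted outline bbox
for cx,cy,a in((437,-194,20.5),(439,-194,20.5),(437,-192,20.5)):
    a=np.radians(a);R=np.array([[np.cos(a),-np.sin(a)],[np.sin(a),np.cos(a)]])
    for n,(x0,y0) in(('side',(320,335)),('top',(395,250))):
        Q=np.array([[*(R@[sx*31,sy*20]+[cx,cy]),z] for sx in(-1,1) for sy in(-1,1) for z in(3,17)])
        p=proj(n,Q); h=hsv if n=='side' else cv2.cvtColor(cv2.imread('pics/top0.png'),cv2.COLOR_BGR2HSV)
        mm=(cv2.inRange(h,(0,0,120),(180,70,255))|cv2.inRange(h,(3,110,100),(17,255,255)))[y0:y0+50,x0:x0+55]
        k=max(cv2.findContours(mm,0,2)[0],key=cv2.contourArea)[:,0]+[x0,y0]
        print(n,np.round(np.r_[p.min(0),p.max(0)],1),np.r_[k.min(0),k.max(0)])
E
```

```text
t 16.4 loc [-154.8  360.5   92.7] yaw err deg -302.26 F [ 0.1 -0.6  0.5] Fsafe [-0.5  0.5] op 0.827 g 0.0
[ 435.41452196 -193.65648797   92.67003411] -159.64712069191327 [-4.21693508e-01  3.34415896e-01  2.06302449e+00  1.15127736e-04
  7.49236496e-01 -2.34779262e+00]
[-1.7 -1.2 80.7]
((436.7138366699219, -196.74594116210938), (65.30260467529297, 42.482521057128906), 21.32806396484375)
side [324.3 340.7 366.9 381.4] [326 342 366 378]
top [401.3 254.3 428.8 286.5] [403 256 426 285]
side [325.4 340.4 368.  381. ] [326 342 366 378]
top [401.3 253.4 428.8 285.6] [403 256 426 285]
side [323.9 339.8 366.4 380.4] [326 342 366 378]
top [400.4 254.3 427.9 286.5] [403 256 426 285]
```

>>> {"name": "carry_out", "arguments": {"targets": [{"dp": [-1.5, 0, 30], "yaw": 0}, {"dp": [-1.5, 0, 55], "yaw": 0}, {"dp": [-1.5, 0, 70], "yaw": 0}, {"dp": [-1.5, 0, 80], "yaw": 0}, {"dp": [-1.5, 0, 80], "yaw": 0}]}}

```text
clock: 17.02
eef_pos: [438.8, -193.8, 14.8]
tcp_rot: [3.141, -0.0, -2.786]
contact_force: [-0.6, 0.4, 0.2]
opening: 0.826
grasp_force: 0.0
```

>>> {"name": "carry_out", "arguments": {"targets": [{"dp": [0, 0, 0], "yaw": 0}, {"dp": [0, 0, 0], "yaw": 0}, {"dp": [0, 0, 0], "yaw": 0}, {"dp": [0, 0, 0], "yaw": 0}, {"dp": [0, 0, 0], "yaw": 0}, {"dp": [0, 0, 0], "yaw": 0}], "fingers": -1, "grip_force": 25}}

```text
clock: 17.77
eef_pos: [439.2, -194.0, 15.6]
tcp_rot: [-3.141, 0.001, -2.786]
contact_force: [-0.3, 0.7, 5.6]
opening: 0.46
grasp_force: 25.0
```

>>> {"name": "carry_out", "arguments": {"targets": [{"dp": [0, 0, -10], "yaw": 0}, {"dp": [0, 0, -30], "yaw": 0}, {"dp": [0, 0, -60], "yaw": 0}, {"dp": [0, 0, -60], "yaw": 0}]}}

```text
clock: 18.27
eef_pos: [440.3, -194.5, 77.1]
tcp_rot: [-3.138, 0.003, -2.786]
contact_force: [0.3, -0.4, -2.1]
opening: 0.461
grasp_force: 25.8
```

```bash
python3 - <<'E'
from h import *
st(); print(r.sense()['eef_pos']);print('up',dp((437,-194,330)),'tray',dp(w((-6,-46,330))), w((-6,-46,0)))
b=r.grab_frame('side');cv2.imwrite('pics/s8.png',b[:,:,::-1])
E
```

```text
t 18.27 loc [-159.3  358.2   77.1] yaw err deg -302.23 F [ 0.3 -0.4 -2.1] Fsafe [-0.5  0.1] op 0.461 g 25.8
[ 440.29576809 -194.5480601    77.13952485]
up [   2.1    0.8 -252.9] tray [-261.   344.4 -253.1] [564.00049611 219.70406592   0.        ]
```

>>> {"name": "carry_out", "arguments": {"targets": [{"dp": [-13, 17, -40], "yaw": -3}, {"dp": [-40, 52, -80], "yaw": -7}, {"dp": [-70, 92, -103], "yaw": -11}, {"dp": [-101, 133, -103], "yaw": -15}, {"dp": [-132, 174, -103], "yaw": -19}, {"dp": [-163, 215, -103], "yaw": -23}, {"dp": [-194, 256, -103], "yaw": -27}, {"dp": [-225, 297, -103], "yaw": -30}, {"dp": [-248, 327, -103], "yaw": -32}, {"dp": [-261, 344, -103], "yaw": -32}, {"dp": [-261, 344, -103], "yaw": -32}]}}

```text
clock: 19.7
eef_pos: [563.4, 220.1, 176.9]
tcp_rot: [3.141, -0.001, -2.227]
contact_force: [-0.0, -0.7, -1.0]
opening: 0.459
grasp_force: 25.9
```

```bash
python3 - <<'E'
from h import *
st(); s=r.sense(); print(np.degrees(s['tcp_rot']));print(dp(w((-6,-46,86))))
b=r.grab_frame('side')[:,:,::-1]; cv2.imwrite('pics/s9.png',b)
# tray: bright white-ish pixels inside the box, predicted tray corner pixels vs. image
for p in ((-48,-84,78),(-48,-8,78),(48,-84,78),(48,-8,78)): print(p,np.round(proj('side',w(p)),1))
cv2.imwrite('pics/z10.png',cv2.resize(b[60:220,260:400],(525,600),interpolation=cv2.INTER_CUBIC))
E
```

```text
t 19.7 loc [ -5.3 -45.9 176.9] yaw err deg -270.2 F [-0.  -0.7 -1. ] Fsafe [-0.4  0.5] op 0.459 g 25.9
[ 1.79973100e+02 -5.95812208e-02 -1.27586141e+02]
[-0.1 -0.7 90.9]
(-48, -84, 78) [[345.8 172.8]]
(-48, -8, 78) [[337.8 192.1]]
(48, -84, 78) [[305.9 166.2]]
(48, -8, 78) [[296.1 184.9]]
```

View pics/z10.png

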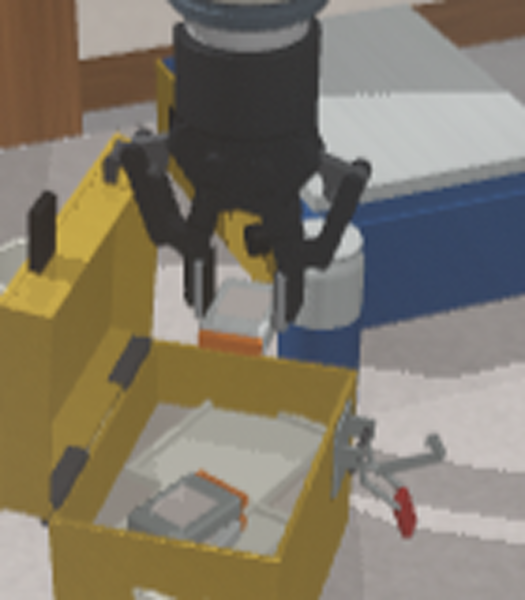

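The battery is held level above the empty tray (battery (235,315), tray floor (240,440)), clear of the lid. I'll lower it slowly.

>>> {"name": "carry_out", "arguments": {"targets": [{"dp": [-1, -4, 15], "yaw": 0}, {"dp": [-1, -4, 32], "yaw": 0}, {"dp": [-1, -4, 50], "yaw": 0}, {"dp": [-1, -4, 64], "yaw": 0}, {"dp": [-1, -4, 74], "yaw": 0}, {"dp": [-1, -4, 80], "yaw": 0}, {"dp": [-1, -4, 85], "yaw": 0}, {"dp": [-1, -4, 87], "yaw": 0}, {"dp": [-1, -4, 87], "yaw": 0}]}}

```text
clock: 20.88
eef_pos: [567.5, 217.9, 90.9]
tcp_rot: [-3.141, 0.0, -2.227]
contact_force: [-0.2, 0.8, -0.2]
opening: 0.458
grasp_force: 25.9
```

>>> {"name": "carry_out", "arguments": {"targets": [{"dp": [0, 0, 1], "yaw": 0}, {"dp": [0, 0, 2], "yaw": 0}, {"dp": [0, 0, 2], "yaw": 0}]}}

```text
clock: 21.25
eef_pos: [567.3, 217.9, 88.8]
tcp_rot: [3.142, -0.0, -2.227]
contact_force: [0.8, -0.0, -0.4]
opening: 0.457
grasp_force: 25.9
```

>>> {"name": "carry_out", "arguments": {"targets": [{"dp": [0, 0, 1], "yaw": 0}, {"dp": [0, 0, 2], "yaw": 0}, {"dp": [0, 0, 2], "yaw": 0}]}}

```text
clock: 21.62
eef_pos: [567.3, 217.8, 86.6]
tcp_rot: [3.141, -0.0, -2.227]
contact_force: [-0.3, 0.2, -0.6]
opening: 0.459
grasp_force: 25.9
```

>>> {"name": "carry_out", "arguments": {"targets": [{"dp": [0, 0, 1], "yaw": 0}, {"dp": [0, 0, 1], "yaw": 0}]}}

```text
clock: 21.88
eef_pos: [567.4, 217.9, 85.7]
tcp_rot: [-3.142, -0.0, -2.227]
contact_force: [-0.5, 0.2, -0.4]
opening: 0.459
grasp_force: 25.9
```

>>> {"name": "carry_out", "arguments": {"targets": [{"dp": [0, 0, 1], "yaw": 0}, {"dp": [0, 0, 1.5], "yaw": 0}, {"dp": [0, 0, 1.5], "yaw": 0}]}}

```text
clock: 22.25
eef_pos: [567.5, 217.9, 85.6]
tcp_rot: [-3.141, 0.0, -2.227]
contact_force: [-4.1, -1.6, 14.0]
opening: 0.459
grasp_force: 27.3
```

It has touched down, with 14 N upward. I'll ease off, open a little, wait and lift.

>>> {"name": "carry_out", "arguments": {"targets": [{"dp": [0, 0, -1], "yaw": 0}, {"dp": [0, 0, -1], "yaw": 0}]}}

```text
clock: 22.5
eef_pos: [567.5, 217.9, 85.6]
tcp_rot: [-3.141, 0.0, -2.227]
contact_force: [-2.2, -1.0, 6.0]
opening: 0.459
grasp_force: 26.6
```

>>> {"name": "carry_out", "arguments": {"targets": [{"dp": [0, 0, 0], "yaw": 0}, {"dp": [0, 0, 0], "yaw": 0}, {"dp": [0, 0, 0], "yaw": 0}, {"dp": [0, 0, 0], "yaw": 0}, {"dp": [0, 0, -10], "yaw": 0}, {"dp": [0, 0, -30], "yaw": 0}, {"dp": [0, 0, -60], "yaw": 0}, {"dp": [0, 0, -110], "yaw": 0}, {"dp": [0, 0, -160], "yaw": 0}, {"dp": [0, 0, -210], "yaw": 0}, {"dp": [0, 0, -250], "yaw": 0}, {"dp": [0, 0, -250], "yaw": 0}], "fingers": 0.3}}

```text
clock: 24.0
eef_pos: [568.8, 218.4, 339.9]
tcp_rot: [-3.138, 0.006, -2.227]
contact_force: [-0.7, -0.0, -0.0]
opening: 0.646
grasp_force: 0.0
```

```bash
python3 - <<'E'
from h import *
st(); print(r.sense()['qpos'].round(2))
b=r.grab_frame('side')[:,:,::-1]; cv2.imwrite('pics/s11.png',b)
h=cv2.cvtColor(b,cv2.COLOR_BGR2HSV)
m=cv2.inRange(h,(3,110,80),(17,255,255)); m[:140]=0; m[205:]=0; m[:,:285]=0; m[:,350:]=0
for c in cv2.findContours(m,0,2)[0]:
    if cv2.contourArea(c)>4: q=cv2.minAreaRect(c); print(q, loc(plane('side',[q[0]],82)[0]).round(0))
# expected battery
for p in ((-10,-44-31,80),(-10,-44+31,80),(-10,-44,87)): print(p,proj('side',w(p)).round(1))
print(dp(w((84,47,336))), dp(w((84,50,265))))
E
```

```text
t 24.0 loc [-10.6 -47.9 339.9] yaw err deg -270.23 F [-0.7 -0.  -0. ] Fsafe [0.5 0.4] op 0.646 g 0.0
[ 0.36  0.25  1.55  0.    1.33 -2.12]
((322.2135314941406, 186.5189208984375), (15.513029098510742, 9.998919486999512), 36.02737045288086) [-11. -13.  82.]
(-10, -75, 80) [[328.9 171.6]]
(-10, -13, 80) [[321.7 187.2]]
(-10, -44, 87) [[325.4 176.7]]
[94.4 93.7  1. ] [97.7 93.8 72. ]
```

```bash
python3 - <<'E'
from h import *
for f in('s9','s11'):
    h=cv2.cvtColor(cv2.imread(f'pics/{f}.png'),cv2.COLOR_BGR2HSV)
    m=cv2.inRange(h,(3,110,80),(17,255,255)); m[:140]=0; m[205:]=0; m[:,:285]=0; m[:,350:]=0
    for c in cv2.findContours(m,0,2)[0]:
        if cv2.contourArea(c)>2: print(f,np.round(cv2.minAreaRect(c)[0]),cv2.contourArea(c),cv2.boundingRect(c))
a,b=[cv2.imread(f'pics/{f}.png').astype(int) for f in('s7','s11')]
d=(np.abs(a-b).max(2)>25).astype(np.uint8); d[:150]=0;d[210:]=0;d[:,:285]=0;d[:,:]*=1;d[:,350:]=0
for c in cv2.findContours(d,0,2)[0]:
    if cv2.contourArea(c)>10: print('diff',cv2.boundingRect(c),cv2.contourArea(c),cv2.boxPoints(cv2.minAreaRect(c)).round().tolist())
print([proj('side',w((-10+sx*20,-44+sy*31,87)))[0].round().tolist() for sx in(-1,1) for sy in(-1,1)])
E
```

```text
s9 [319. 189.] 7.0 (312, 186, 14, 9)
s9 [321. 151.] 65.0 (313, 148, 17, 7)
s11 [322. 187.] 61.0 (313, 183, 18, 12)
diff (315, 174, 23, 17) 93.0 [[314.0, 182.0], [337.0, 174.0], [341.0, 186.0], [318.0, 194.0]]
[[337.0, 170.0], [331.0, 186.0], [321.0, 168.0], [313.0, 183.0]]
```

The new orange edge at (322,187) matches the battery's predicted end in the tray. Back to the tab to close the lid.

>>> {"name": "carry_out", "arguments": {"targets": [{"dp": [11, 10, 0], "yaw": 10}, {"dp": [22, 21, 0], "yaw": 20}, {"dp": [33, 31, 0], "yaw": 30}, {"dp": [44, 42, 0], "yaw": 40}, {"dp": [55, 52, 0], "yaw": 50}, {"dp": [66, 63, 0], "yaw": 60}, {"dp": [77, 73, 0], "yaw": 70}, {"dp": [88, 84, 0], "yaw": 80}, {"dp": [98, 94, 0], "yaw": 90}, {"dp": [98, 94, 0], "yaw": 90}, {"dp": [98, 94, 0], "yaw": 90}], "fingers": 0.1}}

```text
clock: 25.42
eef_pos: [433.3, 197.6, 334.8]
tcp_rot: [-3.141, -0.0, 2.489]
contact_force: [0.1, -0.7, -0.2]
opening: 0.552
grasp_force: 0.0
```

>>> {"name": "carry_out", "arguments": {"targets": [{"dp": [0, 0, 30], "yaw": 0}, {"dp": [0, 0, 55], "yaw": 0}, {"dp": [0, 0, 68], "yaw": 0}, {"dp": [0, 0, 74], "yaw": 0}, {"dp": [0, 0, 74], "yaw": 0}]}}

```text
clock: 26.05
eef_pos: [433.4, 197.7, 261.4]
tcp_rot: [3.142, 0.0, 2.486]
contact_force: [-0.0, 0.1, 0.3]
opening: 0.551
grasp_force: 0.0
```

>>> {"name": "carry_out", "arguments": {"targets": [{"dp": [0, 0, 0], "yaw": 0}, {"dp": [0, 0, 0], "yaw": 0}, {"dp": [0, 0, 0], "yaw": 0}, {"dp": [0, 0, 0], "yaw": 0}, {"dp": [0, 0, 0], "yaw": 0}, {"dp": [0, 0, 0], "yaw": 0}], "fingers": -1, "grip_force": 40}}

```text
clock: 26.8
eef_pos: [433.9, 198.2, 262.2]
tcp_rot: [3.139, 0.001, 2.485]
contact_force: [1.2, 3.1, 6.7]
opening: 0.269
grasp_force: 40.5
```

```bash
python3 -c "
from h import *
st()"
```

```text
t 26.8 loc [ 84.3  50.1 262.2] yaw err deg -0.22 F [1.2 3.1 6.7] Fsafe [ 1.  -3.2] op 0.269 g 40.5
```

>>> {"name": "carry_out", "arguments": {"targets": [{"dp": [-10, 0, -0.5], "yaw": 0}, {"dp": [-24, 0, -1], "yaw": 0}, {"dp": [-40, 0, 0.5], "yaw": 0}, {"dp": [-55, 0, 3], "yaw": 0}, {"dp": [-70.5, 0, 7.5], "yaw": 0}, {"dp": [-85, 0, 13.5], "yaw": 0}, {"dp": [-99, 0, 21], "yaw": 0}, {"dp": [-112.5, 0, 29.5], "yaw": 0}, {"dp": [-124.5, 0, 39.5], "yaw": 0}, {"dp": [-124.5, 0, 39.5], "yaw": 0}]}}

```text
clock: 28.05
eef_pos: [533.6, 122.1, 222.0]
tcp_rot: [3.138, 0.001, 2.484]
contact_force: [6.3, 4.7, 1.9]
opening: 0.265
grasp_force: 39.6
```

```bash
python3 -c "
from h import *
st()"
```

```text
t 28.05 loc [-41.1  50.  222. ] yaw err deg -0.27 F [6.3 4.7 1.9] Fsafe [-2.1 -7.6] op 0.265 g 39.6
```

>>> {"name": "carry_out", "arguments": {"targets": [{"dp": [-11.5, 0, 11], "yaw": 0}, {"dp": [-21.5, 0, 23.5], "yaw": 0}, {"dp": [-30, 0, 36.5], "yaw": 0}, {"dp": [-37.5, 0, 50.5], "yaw": 0}, {"dp": [-43.5, 0, 65], "yaw": 0}, {"dp": [-46, 0, 73], "yaw": 0}, {"dp": [-48, 0, 80], "yaw": 0}, {"dp": [-50, 0, 87], "yaw": 0}, {"dp": [-51, 0, 92], "yaw": 0}, {"dp": [-51, 0, 92], "yaw": 0}]}}

```text
clock: 29.3
eef_pos: [574.0, 91.3, 130.2]
tcp_rot: [3.138, 0.002, 2.485]
contact_force: [6.9, 5.5, -0.0]
opening: 0.27
grasp_force: 39.1
```

>>> {"name": "carry_out", "arguments": {"targets": [{"dp": [0, 0, 2], "yaw": 0}, {"dp": [0, 0, 4], "yaw": 0}, {"dp": [0, 0, 4], "yaw": 0}]}}

```text
clock: 29.68
eef_pos: [574.4, 91.0, 126.7]
tcp_rot: [3.138, 0.003, 2.485]
contact_force: [6.9, 3.1, 1.2]
opening: 0.269
grasp_force: 39.3
```

```bash
python3 -c "
from h import *
st()"
```

```text
t 29.68 loc [-92.4  49.9 126.7] yaw err deg -0.23 F [6.9 3.1 1.2] Fsafe [-3.6 -6.6] op 0.269 g 39.3
```

>>> {"name": "carry_out", "arguments": {"targets": [{"dp": [0, 0, 1.5], "yaw": 0}, {"dp": [0, 0, 3], "yaw": 0}, {"dp": [0, 0, 3], "yaw": 0}]}}

```text
clock: 30.05
eef_pos: [574.7, 90.9, 124.8]
tcp_rot: [3.138, 0.004, 2.485]
contact_force: [3.7, 1.7, 11.5]
opening: 0.268
grasp_force: 40.4
```

>>> {"name": "carry_out", "arguments": {"targets": [{"dp": [0, 0, -3], "yaw": 0}, {"dp": [0, 0, -3], "yaw": 0}, {"dp": [0, 0, -3], "yaw": 0}, {"dp": [0, 0, -25], "yaw": 0}, {"dp": [0, 0, -55], "yaw": 0}, {"dp": [0, 0, -55], "yaw": 0}], "fingers": 0.1}}

```text
clock: 30.8
eef_pos: [573.3, 90.6, 179.6]
tcp_rot: [3.139, 0.002, 2.485]
contact_force: [-0.2, -0.2, -0.6]
opening: 0.549
grasp_force: 0.0
```

>>> {"name": "carry_out", "arguments": {"targets": [{"dp": [0, 0, 0], "yaw": 0}, {"dp": [0, 0, 0], "yaw": 0}, {"dp": [0, 0, 0], "yaw": 0}, {"dp": [0, 0, 10], "yaw": 0}, {"dp": [0, 0, 20], "yaw": 0}, {"dp": [0, 0, 26], "yaw": 0}, {"dp": [0, 0, 29], "yaw": 0}, {"dp": [0, 0, 29], "yaw": 0}], "fingers": -1}}

```text
clock: 31.8
eef_pos: [571.6, 90.4, 149.0]
tcp_rot: [-3.141, -0.001, 2.485]
contact_force: [-4.5, -0.8, 6.0]
opening: -0.001
grasp_force: 2.6
```

>>> {"name": "carry_out", "arguments": {"targets": [{"dp": [0, 0, 1.5], "yaw": 0}, {"dp": [0, 0, 3], "yaw": 0}, {"dp": [0, 0, 3], "yaw": 0}]}}

```text
clock: 32.17
eef_pos: [571.9, 90.5, 148.6]
tcp_rot: [-3.142, -0.0, 2.485]
contact_force: [-12.7, -1.7, 30.3]
opening: 0.002
grasp_force: 15.1
```

>>> {"name": "carry_out", "arguments": {"targets": [{"dp": [0, 0, -20], "yaw": 0}, {"dp": [0, 0, -70], "yaw": 0}, {"dp": [0, 0, -130], "yaw": 0}, {"dp": [0, 0, -150], "yaw": 0}, {"dp": [0, 0, -150], "yaw": 0}]}}

```text
clock: 32.8
eef_pos: [573.0, 90.7, 297.5]
tcp_rot: [3.139, 0.003, 2.485]
contact_force: [0.6, -0.2, -0.2]
opening: 0.003
grasp_force: 0.0
```

```bash
python3 - <<'E'
from h import *
st()
b=r.grab_frame('side')[:,:,::-1]; cv2.imwrite('pics/s12.png',b)
a=cv2.imread('pics/side0.png'); h=cv2.cvtColor(b,cv2.COLOR_BGR2HSV);h0=cv2.cvtColor(a,cv2.COLOR_BGR2HSV)
for q in(h0,h):  # red label on the lid, black tab, red grip
    m=cv2.inRange(q,(0,120,60),(5,255,255))|cv2.inRange(q,(170,120,60),(180,255,255)); m[:150]=0
    print([tuple(np.round(cv2.minAreaRect(c)[0],1)) for c in cv2.findContours(m,0,2)[0] if cv2.contourArea(c)>20])
    k=cv2.inRange(q,(0,0,0),(180,255,70))[180:200,335:360]; print('tab',np.argwhere(k).mean(0)+[180,335],k.sum()//255)
d=(np.abs(a.astype(int)-b).max(2)>60).astype(np.uint8)
print([cv2.boundingRect(c) for c in cv2.findContours(d,0,2)[0] if cv2.contourArea(c)>15])
E
```

```text
t 32.8 loc [-91.5  51.  297.5] yaw err deg -0.23 F [ 0.6 -0.2 -0.2] Fsafe [-0.6 -0.2] op 0.003 g 0.0
[(np.float64(367.2), np.float64(196.2)), (np.float64(311.6), np.float64(173.4))]
tab [188.91447368 348.44736842] 152
[(np.float64(367.0), np.float64(197.5)), (np.float64(311.6), np.float64(173.4))]
tab [188.87671233 348.43150685] 146
[(327, 343, 40, 36), (55, 247, 11, 23), (43, 247, 18, 26), (0, 240, 60, 68), (54, 236, 12, 20), (56, 182, 43, 87), (50, 178, 17, 13), (338, 7, 53, 108), (106, 0, 44, 75), (0, 0, 39, 145)]
```

The lid is back at its starting pixels, so it's shut. The lever seems to have sunk back down, so I'll check by numbers that the hook isn't on the bar.

```bash
python3 - <<'E'
from h import *
g={f:cv2.imread(f'pics/{f}.png').astype(int)[155:200,345:385] for f in('side0','s9','s12')}
for x,y in(('side0','s12'),('s9','s12')):
    d=np.abs(g[x]-g[y]).max(2)>25; print(x,y,d.sum()); 
    for i in range(0,45): print(''.join('#' if v else '.' for v in d[i]))
E
```

```text
side0 s12 357
########................................
########................................
#######.................................
#######.................................
#######.................................
######..................................
######....###...........................
#####.....######........................
#####....########.......................
#####......###.##.......................
####..........###.......................
####..........###.......................
###...........##........................
###...........##........................
##............##........................
##............##........................
##............##........................
#..............#........................
#..............#........................
...............#........................
...............#........................
...............#........................
.........#....##........................
.........#....####......................
..............############..............
.................####################...
....................
[... 1914 characters left out ...]
...
............#.....#############.........
####........#....##########.............
########.........######.................
##############.....#....................
#################.......................
##################......................
##############..###...........##........
##############..####.####....###........
#############.....##.######..###........
#############........###.#######........
#############.........#########.........
...#########.........#....#####.........
.........###.......#.#...#.####.........
........................................
.........................#..............
....................#.....#.............
....................#...................
```

The hook is gone from its place over the bar and now lies low against the lever, at about (370,192). The lid is shut and the gripper is clear, so I'm handing in.

```bash
python3 -c "
from rig import r
print(r.sign_off())"
```

```text
the job is handed in; nothing more can be done
None
```

I've handed the job in, though no verdict came back: the camera checks put the battery in the empty tray, the lid shut, and the hook off the bar; the lever was lifted past centre but later sank back down.

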